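# Fetch the sample jar from behind the reagent bottles

## Robot

A 7-joint arm with a two-finger parallel gripper is mounted at the origin on the work surface. World frame = base frame: x ahead of the robot, y to its left, z up, the work surface at z = 0. Lengths are in m, angles in rad, forces in N, time in s.
With the tool pointing down it reaches from about 0.425 to 0.925 m from the base axis. Payload 6.8 kg.
Tool frame: the origin (TCP) lies at the very end of the fingers, on their centre line; the grasp point (between the pads) lies 19 mm behind it; z points along the fingers, y is the line along which they close (so a half turn about z gives the same grasp; the last joint's range is limited). The gripper opens to 85 mm and grips with 20 to 120 N. Pads are 22 mm wide; open, the fingers measure 114 mm over their backs; the gripper's body (76 mm by 85 mm) begins 54 mm behind the grasp point. The pads swing forward as they close: fully open they stand 13 mm farther back than shut.
Start: joints at [-1.372, 0.477, 0.022, 1.555, -0.011, 1.109, -0.083], TCP at [0.204, 0.643, 0.231] pointing down, gripper open.
Joint ranges: [-2.96, 2.96], [-0.34, 2.1], [-1.41, 1.46], [0.24, 2.44], [-1.37, 4.51], [0.17, 1.92], [-2.96, 2.96]. Speed limits (rad/s): [2.39, 2.39, 3.14, 3.14, 3.14, 3.14, 3.14].

## Interface

Orientations are given as a unit quaternion [w, x, y, z].
In Python, from station import bot gives the robot as it stands. The module is installed in compiled form; this text tells all that it offers.
- The arm moves only by the shell command python3 -m jog 'ROWS' [OPENING] [FORCE]. ROWS is JSON, a list of rows, each a list of 4 numbers: the shift along the tool's x, y, z in cm, then the turn about the tool's z in rad. In form: [[x, y, z, spin], ...]. A call has 1 to 20 rows; each row is the pose to reach, as a shift and turn from the pose commanded when the call began, along the tool's axes at that moment; what a row does not reach only later rows make up. A row lasts 1/12 s, in which the tool goes at most 41.7 mm and 7.16 degrees, less where a joint would pass 70% of its speed; a pose out of reach is approached as far as the arm can. A call with a gripper value outside its range is refused whole. OPENING is the closure, from -1 (fully open) to 1 (shut), set as the call begins (- or left out, the last holds). The fingers move at their own pace and stop on an object; FORCE is the grip in N (left out, the last holds). Time passes only in rows, so rows that repeat a pose let the fingers close. It gives the time, the measured TCP pose, the force, the opening and the grip force at its end, in the units of the state.
- bot.get_obs(): the state, without advancing time (a new reading comes with each control period).
- bot.read_camera(name): name is "scene" or "top"; returns a dict with "pixels" (384x512x3 uint8, red, green, blue), "depth" (384x512 float32, m along the optical axis (not along the pixel's ray), 0 where there is no reading), "fovy" (degrees; the focal length in pixels is half the picture's height over the tangent of half this angle, whatever the lens; pixels are square), "cx", "cy" (the principal point, pixels), "distortion" ([k1, k2, p1, p2, k3] as OpenCV has them; the pictures are not rectified), "pose" (4x4, takes a point from camera to world coordinates). Camera axes: x right, y down, z forward; pixel columns grow to the right and rows downward; lengths in m; the calibration is good to about 2 mm. A picture is of the moment at which its call begins.
- bot.hand_in(): hands the job in; it is judged then, once.
The state is a dict: "t": time; "q": joint angles; "joint_vel": joint speeds; "joint_torque": joint torques, N m; "eef_pos": TCP position; "tool_rot": TCP orientation; "contact_force": force on the tool from outside, world axes, zero at the start; "torque": the same for the moment, N m; "gripper_width": opening from 0.0 (shut) to 1.0 (fully open); "grasp_force": force on a finger pad.
Only numpy, scipy, OpenCV 4.12 (cv2) and the standard library are available. Lean on these libraries where they do the work, as an engineer would, in place of code of your own. Each camera call takes 0.05 s, during which the arm holds its last target. There are 200 camera calls.

## Task

Clear the three capped amber bottles out of the black storage tray into the empty steel tray at the side, then fetch the yellow-lidded jar from behind them and stand it in the middle of the balance pan. Only after that put the bottles back in the storage tray, each centred on the pad of its own cap colour (they may not have stood that way before). Keep bottles and jar upright and set them down gently, never dropping them.

Things in the scene. Friction and masses are not known exactly. Their poses are not given: they have to be found in the camera images.
- bottle_red: loose amber bottle with a red cap and white paper band, about 0.25 kg, 144 mm tall: body 66 mm in diameter up to 100 mm, shoulder to a 30 mm neck at 114 mm, cap 40 mm in diameter from 116 to 144 mm: grip it there from above. Origin: centre of its underside, z up. Starts on one of the three pads, not always that of its colour.
- bottle_blue: loose amber bottle with a blue cap and white paper band, about 0.25 kg, 144 mm tall: body 66 mm in diameter up to 100 mm, shoulder to a 30 mm neck at 114 mm, cap 40 mm in diameter from 116 to 144 mm: grip it there from above. Origin: centre of its underside, z up. Starts on one of the three pads, not always that of its colour.
- bottle_green: loose amber bottle with a green cap and white paper band, about 0.25 kg, 144 mm tall: body 66 mm in diameter up to 100 mm, shoulder to a 30 mm neck at 114 mm, cap 40 mm in diameter from 116 to 144 mm: grip it there from above. Origin: centre of its underside, z up. Starts on one of the three pads, not always that of its colour.
- pad_red: red round pad, 92 mm in diameter, 3 mm thick, fixed in the black storage tray (rim 12 mm high). Origin: centre of its underside; its top is 3 mm above. The three pads lie about 110 mm (front to side) and 170 mm (side to side) apart, centre to centre, around the jar.
- pad_blue: blue round pad, 92 mm in diameter, 3 mm thick, fixed in the black storage tray (rim 12 mm high). Origin: centre of its underside; its top is 3 mm above. The three pads lie about 110 mm (front to side) and 170 mm (side to side) apart, centre to centre, around the jar.
- pad_green: green round pad, 92 mm in diameter, 3 mm thick, fixed in the black storage tray (rim 12 mm high). Origin: centre of its underside; its top is 3 mm above. The three pads lie about 110 mm (front to side) and 170 mm (side to side) apart, centre to centre, around the jar.
- jar: loose low round jar, white with a yellow lid, 54 mm in diameter (the lid; 52 mm below it), 46 mm tall (lid from 32 to 46 mm), about 0.08 kg. Origin: centre of its underside, z up. It stands on the floor of the storage tray behind and between the three bottles (about 85 mm from their axes); small white-capped vials, 48 mm tall, stand in a row 62 mm beyond it.
- side_tray: empty square tray of bare steel, the side area, fixed on the bench left or right of the storage tray: 190 mm by 190 mm outside, walls 4 mm thick and 16 mm high, floor 4 mm thick. Origin: centre of its underside; x and y run along its sides. It holds the three bottles if they stand about 100 mm apart in a triangle.
- balance: grey laboratory balance, fixed on the bench on the other side: housing 215 mm by 170 mm, 56 mm high, a round steel pan 120 mm in diameter and a green display towards the robot. Origin: on the bench straight below the middle of the pan; the pan's top is 66 mm above the origin. The pan does not move.

How it is judged:
By the outcome, as a careful person would: the job done as asked, in the order asked, and still so for the second after the job is handed in, with the robot touching nothing.
It also fails if it takes over 144 s, if anything falls off the work surface, if the arm or the gripper's body presses on something with over 40 N, if the wrist force passes 120 N, or if a joint passes its speed limit or range.

## Working session

There is one attempt and no reset: what is moved stays moved. The work goes in short steps, Python scripts to look and compute and a shell command to move; the robot and the scene stay as the last step left them, time stands still between calls to the robot, and variables do not carry over. Pictures are saved under pics/ and viewed, at most 14 in all, crops included, and the job is handed in when it is done.

```bash
mkdir -p pics
python3 - <<'E'
from station import bot
import cv2,numpy as np
o=bot.get_obs();print({k:np.round(v,3).tolist() for k,v in o.items()})
for n in("scene","top"):
    c=bot.read_camera(n);cv2.imwrite(f"pics/{n}0.png",c["pixels"][:,:,::-1]);np.savez(f"{n}0.npz",**c)
    print(n,c["fovy"],c["cx"],c["cy"],c["distortion"],np.round(c["pose"],3).tolist())
E
```

```text
{'t': 0.0, 'q': [-1.372, 0.478, 0.022, 1.556, -0.011, 1.109, -0.083], 'joint_vel': [0.001, 0.0, 0.0, -0.001, 0.0, -0.002, 0.001], 'joint_torque': [-0.001, -59.645, 1.608, -28.12, 0.013, 0.009, -0.0], 'eef_pos': [0.204, 0.643, 0.23], 'tool_rot': [-0.0, 0.153, 0.988, -0.001], 'contact_force': [0.521, -0.036, -0.048], 'torque': [0.012, 0.036, 0.04], 'grasp_force': 0.0, 'gripper_width': 1.0}
scene 54.34789744299236 259.75045684802024 189.15574773175612 [-0.07313565  0.          0.          0.          0.        ] [[-0.3, 0.718, -0.628, 1.164], [0.954, 0.221, -0.204, 0.202], [-0.008, -0.66, -0.751, 0.785], [0.0, 0.0, 0.0, 1.0]]
top 49.90456694034 249.56084636987654 188.3461788235687 [-0.08892364  0.          0.          0.          0.        ] [[-0.011, -0.992, 0.128, 0.407], [-1.0, 0.01, -0.007, -0.009], [0.006, -0.128, -0.992, 1.042], [0.0, 0.0, 0.0, 1.0]]
```

View pics/scene0.png

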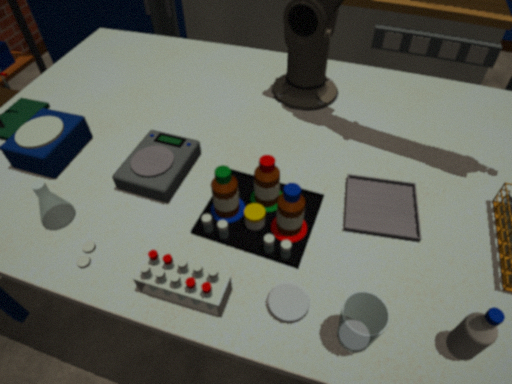

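View pics/top0.png

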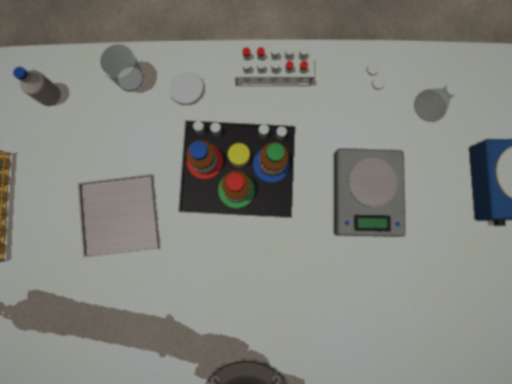

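The scene view shows the red-capped bottle in front at (267,163), blue (291,190), green (223,173), the jar at (255,212), the balance at left (153,161) and the side tray at right (382,208). In the top view the caps are at red (235,181), blue (199,150) and green (276,151), on the green, red and blue pads respectively. The jar is at (238,154), the side tray at (119,216) and the pan at (374,182).

```bash
cat > h.py <<'E'
import cv2,numpy as np
def K(c):
    f=192/np.tan(np.radians(c["fovy"])/2); return np.array([[f,0,c["cx"]],[0,f,c["cy"]],[0,0,1]],float)
def cast(c,uv,z):
    uv=np.asarray(uv,float).reshape(-1,1,2)
    n=cv2.undistortPoints(uv,K(c),c["distortion"].astype(float))[:,0]
    d=np.c_[n,np.ones(len(n))]@c["pose"][:3,:3].T; o=c["pose"][:3,3]
    return o+d*((z-o[2])/d[:,2])[:,None]
def cloud(c):
    h,w=c["depth"].shape;u,v=np.meshgrid(np.arange(w),np.arange(h))
    n=cv2.undistortPoints(np.c_[u.ravel(),v.ravel()].astype(float).reshape(-1,1,2),K(c),c["distortion"].astype(float))[:,0]
    p=np.c_[n,np.ones(len(n))]*c["depth"].reshape(-1,1)
    return (p@c["pose"][:3,:3].T+c["pose"][:3,3]).reshape(h,w,3)
HUE={"red":(0,8),"blue":(105,125),"green":(50,85),"yellow":(22,35)}
def mask(c,col,smin=130,vmin=40):
    hsv=cv2.cvtColor(c["pixels"],cv2.COLOR_RGB2HSV);h,s,v=cv2.split(hsv)
    a,b=HUE[col]
    m=(h>=a)&(h<=b)
    if col=="red": m|=h>=172
    return m&(s>smin)&(v>vmin)
def circ(xy,w=None):
    from scipy.optimize import least_squares
    x0=np.r_[xy.mean(0),0.04]
    return least_squares(lambda p:np.hypot(*(xy-p[:2]).T)-p[2],x0,loss="soft_l1",f_scale=.002).x
E
python3 - <<'E'
from h import *
import glob
for n in("scene","top"):
    c=dict(np.load(n+"0.npz"));P=cloud(c)
    x,y,z=P[...,0],P[...,1],P[...,2]
    reg=(x>.3)&(x<.85)&(abs(y)<.17)&(c["depth"]>0)
    print(n)
    # bench height, pan, tray floor
    for col in HUE:
        m=mask(c,col)&reg
        for nm,lo,hi in(("cap",.135,.17),("lid",.03,.06),("pad",-.005,.015)):
            mm=m&(z>lo)&(z<hi)
            if mm.sum()>15:
                q=P[mm];print(col,nm,mm.sum(),q.mean(0).round(4),"min",q.min(0).round(3),"max",q.max(0).round(3),"zmed",np.median(q[:,2]).round(4))
    r,b=c["pixels"][...,0].astype(int),0
    dark=(c["pixels"].max(2)<40)&reg&(abs(z)<.02); q=P[dark]; print("dark",q.min(0),q.max(0),np.median(q[:,2]))
    for nm,(xa,xb,ya,yb) in {"side":(.3,.7,.2,.5),"bal":(.3,.7,-.5,-.2)}.items():
        mm=(x>xa)&(x<xb)&(y>ya)&(y<yb)&(c["depth"]>0)
        lo,hi=((.058,.09) if nm=="bal" else (.010,.03))
        q=P[mm&(z>lo)&(z<hi)];print(nm,len(q),np.percentile(q,[1,50,99],axis=0).round(4).tolist())
        if len(q)>5:print("rect",cv2.minAreaRect(q[:,:2].astype(np.float32)))
    print("bench",np.median(z[(x>.4)&(x<.6)&(y>.18)&(y<.22)]))
E
```

```text
scene
red cap 197 [0.5445 0.0189 0.1485] min [0.521 0.    0.135] max [0.56  0.036 0.154] zmed 0.1504
red pad 368 [0.6294 0.1048 0.0071] min [ 0.49  -0.092  0.001] max [0.66  0.146 0.015] zmed 0.0069
blue cap 190 [0.6151 0.0992 0.1508] min [0.595 0.079 0.138] max [0.632 0.118 0.154] zmed 0.151
blue pad 246 [ 0.6136 -0.0553  0.007 ] min [ 0.484 -0.115  0.001] max [0.647 0.101 0.013] zmed 0.0069
green cap 150 [ 0.6077 -0.0705  0.1508] min [ 0.589 -0.089  0.146] max [ 0.625 -0.054  0.153] zmed 0.151
green pad 92 [0.5603 0.0276 0.007 ] min [ 0.499 -0.024  0.002] max [0.582 0.053 0.012] zmed 0.0071
yellow lid 319 [0.6267 0.0118 0.0493] min [ 0.598 -0.015  0.031] max [0.651 0.037 0.054] zmed 0.0498
yellow pad 30 [0.5706 0.0007 0.0072] min [ 0.518 -0.029  0.002] max [0.592 0.047 0.015] zmed 0.0068
dark [ 0.47060412 -0.13152669 -0.00130176] [0.72042688 0.16055949 0.01999267] 0.004580635286286883
side 647 [[0.3744, 0.2174, 0.0101], [0.5042, 0.3315, 0.0156], [0.5788, 0.4207, 0.0203]]
rect ((0.475954532623291, 0.31861579418182373), (0.1941158026456833, 0.19084501266479492), 6.455042839050293)
ba
[... 860 characters left out ...]
0.0488] min [ 0.595 -0.015  0.035] max [0.65  0.037 0.054] zmed 0.0491
yellow pad 48 [0.641  0.0083 0.003 ] min [ 0.567 -0.018 -0.001] max [0.662 0.041 0.008] zmed 0.0028
dark [ 0.4745925  -0.13026439 -0.00284658] [0.71591082 0.15822063 0.01227289] 0.0032745004399209465
side 585 [[0.3736, 0.2149, 0.0103], [0.4788, 0.3233, 0.0147], [0.5772, 0.4203, 0.0193]]
rect ((0.4754846692085266, 0.31814199686050415), (0.190948024392128, 0.19304874539375305), 6.459155082702637)
bal 2256 [[0.4305, -0.3727, 0.0581], [0.5403, -0.3114, 0.0649], [0.6081, -0.2396, 0.0692]]
rect ((0.5237910151481628, -0.3099791407585144), (0.15684422850608826, 0.20217585563659668), 88.13287353515625)
bench -0.0009299345511368795
```

```bash
cat > meas.py <<'E'
from h import *
def caps(c,lo=.146,hi=.156,cols=("red","blue","green")):
    P=cloud(c);out={}
    for col in cols:
        m=mask(c,col,90)&(P[...,2]>lo)&(P[...,2]<hi)&(c["depth"]>0)&(P[...,0]<.75)&(abs(P[...,1])<.46)
        if m.sum()<20: continue
        n,l,s,_=cv2.connectedComponentsWithStats(m.astype(np.uint8));i=1+s[1:,4].argmax()
        q=cast(c,np.argwhere(l==i)[:,::-1],(lo+hi)/2-.001)[:,:2]
        (x,y),r=cv2.minEnclosingCircle(q.astype(np.float32))
        out[col]=(np.round([x,y],4),np.round(q.mean(0),4),round(r,4),len(q))
    return out
E
python3 - <<'E'
from meas import *
for n in("scene","top"):
    c=dict(np.load(n+"0.npz"));print(n,caps(c));print(caps(c,.045,.055,("yellow",)))
E
```

```text
scene {'red': (array([0.5412, 0.0169]), array([0.5406, 0.0172]), 0.022, 163), 'blue': (array([0.6127, 0.0992]), array([0.6129, 0.0986]), 0.0208, 195), 'green': (array([ 0.6065, -0.0718]), array([ 0.6064, -0.0717]), 0.0202, 157)}
{'yellow': (array([0.6252, 0.0095]), array([0.6255, 0.0109]), 0.0287, 303)}
top {'red': (array([0.5372, 0.0175]), array([0.5372, 0.0176]), 0.0198, 253), 'blue': (array([0.6099, 0.0992]), array([0.6101, 0.0984]), 0.0199, 241), 'green': (array([ 0.6034, -0.0723]), array([ 0.6034, -0.0722]), 0.02, 245)}
{'yellow': (array([0.6217, 0.0109]), array([0.6213, 0.011 ]), 0.027, 363)}
```

```bash
python3 -m jog '[[0,0,0,-0.1],[0,0,0,-0.2],[0,0,0,-0.307],[0,0,0,-0.307],[0,0,0,-0.307],[0,0,0,-0.307]]' -1 40
```

```text
t: 0.6
eef_pos: [0.2039, 0.6433, 0.231]
tool_rot: [-0.0, 0.001, 1.0, -0.0]
contact_force: [0.2, -0.1, 0.4]
gripper_width: 0.999
grasp_force: 0.0
```

```bash
python3 -m jog '[[-1,-2,0,0],[-3,-5,0,0],[-5,-9,0,0],[-7,-13,0,0],[-9,-17,0,0],[-11,-21,0,0],[-13,-25,0,0],[-15,-29,0,0],[-17,-33,0,0],[-19,-37,0,0],[-21,-41,0,0],[-23,-45,0,0],[-25,-49,0,0],[-27,-52,0,0],[-29,-55,0,0],[-31,-58,0,0],[-32.5,-61,0,0],[-33.5,-62.6,0,0],[-33.5,-62.6,0,0],[-33.5,-62.6,0,0]]' -1 40
```

```text
t: 2.27
eef_pos: [0.5394, 0.0158, 0.2312]
tool_rot: [0.0, 0.003, 1.0, -0.0]
contact_force: [0.0, 0.8, -0.3]
gripper_width: 0.999
grasp_force: 0.0
```

```bash
python3 -m jog '[[0,0.1,2,0],[0,0.1,5,0],[0,0.1,8,0],[0,0.1,10,0],[0,0.1,11,0],[0,0.1,11.4,0],[0,0.1,11.4,0],[0,0.1,11.4,0]]' -1 40; python3 -m jog '[[0,0,0,0],[0,0,0,0],[0,0,0,0],[0,0,0,0],[0,0,0,0],[0,0,0,0],[0,0,0,0],[0,0,0,0]]' 1 40
```

```text
t: 2.93
eef_pos: [0.5396, 0.0192, 0.1183]
tool_rot: [0.001, -0.0, 1.0, 0.0]
contact_force: [-0.5, -0.2, -0.5]
gripper_width: 0.998
grasp_force: 0.0
t: 3.6
eef_pos: [0.5396, 0.0184, 0.1181]
tool_rot: [0.001, 0.0, 1.0, 0.0]
contact_force: [-0.4, -1.1, 6.1]
gripper_width: 0.459
grasp_force: 39.9
```

```bash
python3 -m jog '[[0,0,-0.5,0],[0,0,-1.5,0],[0,0,-3,0],[0,0,-5,0],[0,0,-7,0],[0,0,-9,0],[0,0,-10,0],[0.3,1,-10,0],[1,3,-10,0],[2,6,-10,0],[3.2,9,-10,0],[4.3,12,-10,0],[5.3,15,-10,0],[6.3,18,-10,0],[7.4,21,-10,0],[8.4,24,-10,0],[9.5,27,-10,0],[10.5,30,-10,0],[11.4,32.5,-10,0],[11.8,33.7,-10,0]]' 1 40;python3 -m jog '[[0,0,0,0],[0,0,0,0],[0,0,0,0]]'
```

```text
t: 5.27
eef_pos: [0.4171, 0.3599, 0.2159]
tool_rot: [-0.001, -0.003, 1.0, 0.0]
contact_force: [-0.0, 0.8, -3.6]
gripper_width: 0.456
grasp_force: 41.0
t: 5.52
eef_pos: [0.421, 0.3539, 0.2165]
tool_rot: [-0.0, 0.001, 1.0, -0.001]
contact_force: [1.2, 0.2, -3.6]
gripper_width: 0.456
grasp_force: 41.0
```

Run:
```python
from station import bot
import cv2
c=bot.read_camera("top");cv2.imwrite("pics/top1.png",c["pixels"][:,:,::-1])
c=bot.read_camera("scene");cv2.imwrite("pics/scene1.png",c["pixels"][:,:,::-1])
```

```text
(no output)
```

View pics/scene1.png

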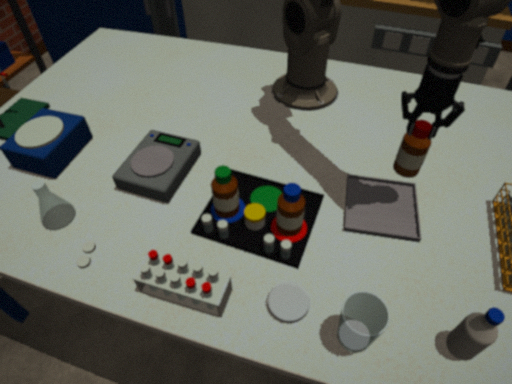

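The red bottle hangs upright in the gripper at (415,150), above the side tray (382,208), and the green pad (267,198) is now bare. Lowering it.

```bash
python3 -m jog '[[0,0.1,2,0],[0,0.1,5,0],[0,0.1,7.5,0],[0,0.1,8.8,0],[0,0.1,9.3,0],[0,0.1,9.5,0],[0,0.1,9.7,0],[0,0.1,9.8,0],[0,0.1,9.8,0]]'; python3 -m jog '[[0,0,0.1,0],[0,0,0.1,0],[0,0,0.2,0],[0,0,0.2,0]]'
```

```text
t: 6.37
eef_pos: [0.4215, 0.3569, 0.1202]
tool_rot: [0.001, 0.0, 1.0, 0.001]
contact_force: [0.6, -0.4, -2.6]
gripper_width: 0.459
grasp_force: 41.0
t: 6.7
eef_pos: [0.4209, 0.3566, 0.1174]
tool_rot: [0.0, -0.0, 1.0, 0.0]
contact_force: [0.4, 0.3, -4.0]
gripper_width: 0.455
grasp_force: 41.0
```

```bash
python3 -m jog '[[0,0,0.05,0],[0,0,0.1,0],[0,0,0.1,0]]';  python3 -m jog '[[0,0,0.05,0],[0,0,0.1,0],[0,0,0.1,0]]'
```

```text
t: 6.95
eef_pos: [0.4209, 0.3565, 0.1162]
tool_rot: [-0.0, -0.0, 1.0, -0.0]
contact_force: [0.4, -0.1, -3.0]
gripper_width: 0.457
grasp_force: 41.0
t: 7.2
eef_pos: [0.4209, 0.3565, 0.1152]
tool_rot: [-0.0, -0.0, 1.0, -0.0]
contact_force: [-0.1, -0.7, -2.8]
gripper_width: 0.458
grasp_force: 41.2
```

```bash
for i in 1 2 3; do python3 -m jog '[[0,0,0.05,0],[0,0,0.1,0],[0,0,0.1,0]]' | grep -E "eef|contact"; done
```

```text
eef_pos: [0.4213, 0.3566, 0.1152]
contact_force: [-0.9, -2.7, 5.4]
eef_pos: [0.4215, 0.3567, 0.1151]
contact_force: [-4.3, -3.6, 14.7]
eef_pos: [0.4218, 0.3567, 0.1151]
contact_force: [-5.1, -4.6, 21.8]
```

```bash
python3 -m jog '[[0,0,-0.1,0],[0,0,-0.2,0],[0,0,-0.2,0]]'; python3 -m jog '[[0,0,0,0],[0,0,0,0],[0,0,0,0],[0,0,0,0]]' -0.2 40;  python3 -m jog '[[0,0,0,0],[0,0,0,0],[0,0,0,0],[0,0,-1,0],[0,0,-3,0],[0,0,-6,0],[0,0,-9,0],[0,0,-10,0],[0,0,-10,0]]' -1 40
```

```text
t: 8.2
eef_pos: [0.4212, 0.3566, 0.1151]
tool_rot: [0.0, -0.0, 1.0, 0.0]
contact_force: [-1.6, -2.4, 7.6]
gripper_width: 0.463
grasp_force: 42.1
t: 8.53
eef_pos: [0.4209, 0.3567, 0.1141]
tool_rot: [0.0, -0.0, 1.0, 0.0]
contact_force: [-0.1, -0.6, -0.2]
gripper_width: 0.598
grasp_force: 0.0
t: 9.28
eef_pos: [0.4225, 0.3579, 0.2181]
tool_rot: [0.002, 0.0, 1.0, 0.003]
contact_force: [-0.1, 0.2, -0.8]
gripper_width: 1.0
grasp_force: 0.0
```

```bash
cat > look.py <<'E'
import sys
from station import bot
from meas import *
for n in("scene","top"):
    c=bot.read_camera(n);np.savez(f"{n}_{sys.argv[1]}.npz",**c);cv2.imwrite(f"pics/{n}_{sys.argv[1]}.png",c["pixels"][:,:,::-1])
    print(n,caps(c,.140,.158)); print(caps(c,.045,.055,("yellow",)))
E
python3 look.py 2
```

```text
scene {'red': (array([0.4231, 0.3518]), array([0.4239, 0.3546]), 0.0242, 164), 'blue': (array([0.6119, 0.1   ]), array([0.6119, 0.0987]), 0.0222, 206), 'green': (array([ 0.6053, -0.0724]), array([ 0.6052, -0.0723]), 0.0208, 161)}
{'yellow': (array([0.6242, 0.0118]), array([0.6252, 0.011 ]), 0.0285, 301)}
top {'red': (array([0.4072, 0.3526]), array([0.4049, 0.3532]), 0.0148, 45), 'blue': (array([0.6103, 0.0983]), array([0.6102, 0.0983]), 0.0206, 247), 'green': (array([ 0.6032, -0.0722]), array([ 0.6034, -0.0722]), 0.0206, 249)}
{'yellow': (array([0.6215, 0.011 ]), array([0.6215, 0.0109]), 0.027, 365)}
```

```bash
python3 -m jog '[[-1,-1,0,0],[-3,-4,0,0],[-5,-7,0,0],[-7,-10,0,0],[-9,-12.5,0,0],[-11,-15,0,0],[-13,-18,0,0],[-15,-21,0,0],[-17,-23.5,0,0],[-18.5,-25.3,0,0],[-19,-25.8,0,0],[-19,-25.8,0,0],[-19,-25.8,0,0],[-19,-25.8,0,0]]'
```

```text
t: 10.55
eef_pos: [0.6096, 0.1005, 0.2133]
tool_rot: [-0.001, -0.001, 1.0, 0.0]
contact_force: [0.5, -0.3, -0.2]
gripper_width: 1.002
grasp_force: 0.0
```

```bash
python3 -m jog '[[-0.1,-0.1,2,0],[-0.1,-0.1,5,0],[-0.1,-0.1,7.5,0],[-0.1,-0.1,9,0],[-0.1,-0.1,9.5,0],[-0.1,-0.1,9.6,0],[-0.1,-0.1,9.6,0],[-0.1,-0.1,9.6,0]]' -1 40; python3 -m jog '[[0,0,0,0],[0,0,0,0],[0,0,0,0],[0,0,0,0],[0,0,0,0],[0,0,0,0],[0,0,0,0],[0,0,0,0]]' 1 40;  python3 -m jog '[[0,0,-0.5,0],[0,0,-1.5,0],[0,0,-3,0],[0,0,-5,0],[0,0,-7,0],[0,0,-9,0],[0,0,-10,0],[0,0,-10,0],[0,0,-10,0]]'
```

```text
t: 11.22
eef_pos: [0.6127, 0.0983, 0.1196]
tool_rot: [0.001, -0.0, 1.0, 0.0]
contact_force: [-0.6, -0.7, 0.5]
gripper_width: 1.001
grasp_force: 0.0
t: 11.88
eef_pos: [0.6125, 0.0978, 0.1189]
tool_rot: [0.001, -0.0, 1.0, 0.0]
contact_force: [-0.6, 0.6, 4.8]
gripper_width: 0.454
grasp_force: 40.0
t: 12.63
eef_pos: [0.6118, 0.0975, 0.2182]
tool_rot: [0.0, -0.0, 1.0, 0.0]
contact_force: [-0.2, -0.3, -2.6]
gripper_width: 0.456
grasp_force: 40.6
```

```bash
python3 -m jog '[[0.3,1,0,0],[1,3,0,0],[2,6,0,0],[3,9,0,0],[4,12,0,0],[5,15,0,0],[6,18,0,0],[7,21,0,0],[8,24,0,0],[8.8,26,0,0],[9.1,26.9,0,0],[9.1,26.9,0,0],[9.1,26.9,0,0],[9.1,26.9,0,0],[9.1,26.9,3,0],[9.1,26.9,6,0],[9.1,26.9,8,0],[9.1,26.9,9,0],[9.1,26.9,9.5,0],[9.1,26.9,9.6,0]]';python3 -m jog '[[0,0,0.1,0],[0,0,0.2,0],[0,0,0.2,0],[0,0,0.2,0]]'
```

```text
t: 14.3
eef_pos: [0.5215, 0.3653, 0.122]
tool_rot: [-0.0, 0.001, 1.0, -0.0]
contact_force: [0.8, 0.1, -1.7]
gripper_width: 0.458
grasp_force: 40.6
t: 14.63
eef_pos: [0.5213, 0.3669, 0.1213]
tool_rot: [0.001, -0.0, 1.0, 0.001]
contact_force: [0.9, -0.0, -1.8]
gripper_width: 0.461
grasp_force: 40.6
```

```bash
python3 -m jog '[[0,0,0.1,0],[0,0,0.2,0],[0,0,0.2,0],[0,0,0.2,0]]';for i in 1 2 3 4; do python3 -m jog '[[0,0,0.05,0],[0,0,0.1,0],[0,0,0.1,0]]' | grep -E "eef|contact"; done
```

```text
t: 14.97
eef_pos: [0.5208, 0.3665, 0.1183]
tool_rot: [-0.0, -0.0, 1.0, -0.0]
contact_force: [0.5, 0.4, -2.1]
gripper_width: 0.457
grasp_force: 40.6
eef_pos: [0.5208, 0.3665, 0.1171]
contact_force: [0.5, 0.3, -2.9]
eef_pos: [0.5208, 0.3665, 0.1162]
contact_force: [0.2, -1.5, -1.5]
eef_pos: [0.5212, 0.3667, 0.1159]
contact_force: [-0.8, -0.9, 3.9]
eef_pos: [0.5216, 0.3669, 0.1159]
contact_force: [-2.3, -0.7, 10.3]
```

```bash
python3 -m jog '[[0,0,-0.1,0],[0,0,-0.1,0]]'; python3 -m jog '[[0,0,0,0],[0,0,0,0],[0,0,0,0],[0,0,0,0]]' -0.2 40;  python3 -m jog '[[0,0,0,0],[0,0,0,0],[0,0,0,0],[0,0,-1,0],[0,0,-3,0],[0,0,-6,0],[0,0,-9,0],[0,0,-10,0],[0,0,-10,0]]' -1 40; python3 -m jog '[[-0.3,-1,0,0],[-0.8,-4,0,0],[-1.5,-8,0,0],[-2.2,-12,0,0],[-3,-16,0,0],[-3.8,-20,0,0],[-4.5,-24,0,0],[-5.3,-28,0,0],[-6,-32,0,0],[-6.8,-36,0,0],[-7.5,-40,0,0],[-8.1,-42.5,0,0],[-8.3,-43.7,0,0],[-8.3,-43.9,0,0],[-8.3,-43.9,0,0],[-8.3,-43.9,0,0],[-8.3,-43.9,0,0]]'
```

```text
t: 16.13
eef_pos: [0.5212, 0.3667, 0.1159]
tool_rot: [0.0, -0.0, 1.0, 0.0]
contact_force: [-0.8, 0.0, 5.3]
gripper_width: 0.455
grasp_force: 41.3
t: 16.47
eef_pos: [0.5208, 0.3665, 0.115]
tool_rot: [-0.0, -0.0, 1.0, -0.0]
contact_force: [0.3, 0.4, 0.4]
gripper_width: 0.597
grasp_force: 0.0
t: 17.22
eef_pos: [0.5227, 0.3678, 0.2196]
tool_rot: [0.003, 0.0, 1.0, 0.002]
contact_force: [0.3, 0.7, 0.0]
gripper_width: 0.997
grasp_force: 0.0
t: 18.63
eef_pos: [0.6037, -0.0698, 0.2148]
tool_rot: [-0.0, -0.002, 1.0, 0.001]
contact_force: [0.5, -0.4, -1.0]
gripper_width: 1.002
grasp_force: 0.0
```

```bash
python3 -m jog '[[0,0,2,0],[0,0,5,0],[0,0,7.5,0],[0,0,9,0],[0,0,9.6,0],[0,0,9.7,0],[0,0,9.7,0],[0,0,9.7,0]]' -1 40; python3 -m jog '[[0,0,0,0],[0,0,0,0],[0,0,0,0],[0,0,0,0],[0,0,0,0],[0,0,0,0],[0,0,0,0],[0,0,0,0]]' 1 40;  python3 -m jog '[[0,0,-0.5,0],[0,0,-1.5,0],[0,0,-3,0],[0,0,-5,0],[0,0,-7,0],[0,0,-9,0],[0,0,-10,0],[0,0,-10,0],[0,0,-10,0]]'
```

```text
t: 19.3
eef_pos: [0.6049, -0.072, 0.1196]
tool_rot: [0.001, -0.0, 1.0, 0.0]
contact_force: [-0.1, 0.8, -0.6]
gripper_width: 1.002
grasp_force: 0.0
t: 19.97
eef_pos: [0.6044, -0.0724, 0.119]
tool_rot: [0.0, -0.0, 1.0, 0.0]
contact_force: [-0.6, 1.2, 6.1]
gripper_width: 0.46
grasp_force: 40.2
t: 20.72
eef_pos: [0.6038, -0.0724, 0.2182]
tool_rot: [0.0, -0.0, 1.0, 0.0]
contact_force: [-1.2, 0.7, -2.6]
gripper_width: 0.457
grasp_force: 40.7
```

```bash
python3 -m jog '[[0.3,1,0,0],[1,3,0,0],[2,6,0,0],[3.2,9,0,0],[4.3,12,0,0],[5.3,15,0,0],[6.4,18,0,0],[7.5,21,0,0],[8.5,24,0,0],[9.6,27,0,0],[10.6,30,0,0],[11.6,33,0,0],[12.2,34.4,0,0],[12.3,34.8,0,0],[12.3,34.8,0,0],[12.3,34.8,0,0],[12.3,34.8,0,0]]';python3 -m jog '[[0,0,3,0],[0,0,6,0],[0,0,8,0],[0,0,9,0],[0,0,9.6,0],[0,0,9.8,0],[0,0,9.9,0],[0,0,9.9,0],[0,0,9.9,0]]';for i in 1 2 3 4; do python3 -m jog '[[0,0,0.05,0],[0,0,0.1,0],[0,0,0.1,0]]' | grep -E "eef|contact"; done
```

```text
t: 22.13
eef_pos: [0.4812, 0.2737, 0.2177]
tool_rot: [-0.0, 0.001, 1.0, -0.001]
contact_force: [-0.2, -0.6, -2.9]
gripper_width: 0.453
grasp_force: 41.0
t: 22.88
eef_pos: [0.4817, 0.276, 0.1204]
tool_rot: [0.001, 0.0, 1.0, 0.001]
contact_force: [0.7, 0.6, -2.6]
gripper_width: 0.454
grasp_force: 40.9
eef_pos: [0.481, 0.2757, 0.1186]
contact_force: [-0.2, 0.2, -2.8]
eef_pos: [0.4808, 0.2755, 0.1172]
contact_force: [1.0, -0.3, -3.3]
eef_pos: [0.4808, 0.2755, 0.1162]
contact_force: [-1.0, -0.1, -2.7]
eef_pos: [0.4812, 0.2757, 0.116]
contact_force: [-0.6, -0.4, 4.8]
```

Contact; release, rise, and move towards the jar, then look.

```bash
python3 -m jog '[[0,0,0,0],[0,0,0,0],[0,0,0,0],[0,0,0,0]]' -0.2 40;  python3 -m jog '[[0,0,0,0],[0,0,0,0],[0,0,0,0],[0,0,-1,0],[0,0,-3,0],[0,0,-6,0],[0,0,-9,0],[0,0,-10,0],[0,0,-10,0],[0,0,-10,0]]' -1 40; python3 look.py 3
python3 - <<'E'
from h import *
for n in("scene","top"):
    c=dict(np.load(n+"_3.npz"))
    print(n)
    for col in("red","blue","green"):
        P=cloud(c);m=mask(c,col,100,30)&(P[...,2]<.02)&(P[...,0]>.45)&(P[...,0]<.7)&(abs(P[...,1]-.015)<.145)
        k,l,s,_=cv2.connectedComponentsWithStats(m.astype(np.uint8));i=1+s[1:,4].argmax()
        ct=max(cv2.findContours((l==i).astype(np.uint8),cv2.RETR_EXTERNAL,cv2.CHAIN_APPROX_NONE)[0],key=len)
        print(col,s[i,4],circ(cast(c,ct[:,0],.006)[:,:2]).round(4),cast(c,np.argwhere(l==i)[:,::-1],.006).mean(0).round(4))
    # pan: circle at z .066
    P=cloud(c);m=(P[...,2]>.0625)&(P[...,2]<.075)&(P[...,0]>.4)&(P[...,0]<.7)&(P[...,1]<-.2)&(P[...,1]>-.45)
    k,l,s,_=cv2.connectedComponentsWithStats(m.astype(np.uint8));i=1+s[1:,4].argmax()
    ct=max(cv2.findContours((l==i).astype(np.uint8),cv2.RETR_EXTERNAL,cv2.CHAIN_APPROX_NONE)[0],key=len)
    print("pan",s[i,4],circ(cast(c,ct[:,0],.066)[:,:2]).round(4))
    g=cv2.cvtColor(c["pixels"],cv2.COLOR_RGB2GRAY)
    cc=cv2.HoughCircles(cv2.GaussianBlur(g,(5,5),1),cv2.HOUGH_GRADIENT,1,30,param1=60,param2=15,minRadius=20,maxRadius=30) if n=="top" else None
    if cc is not None:
        for u,v,r in cc[0]:
            if 340<u<410 and 150<v<215: print(u,v,r,cast(c,[[u,v]],.066))
E
```

```text
t: 24.22
eef_pos: [0.4811, 0.2757, 0.1153]
tool_rot: [0.0, -0.0, 1.0, 0.0]
contact_force: [-0.5, 0.5, 0.8]
gripper_width: 0.598
grasp_force: 0.0
t: 25.05
eef_pos: [0.481, 0.2756, 0.2157]
tool_rot: [0.0, -0.0, 1.0, 0.0]
contact_force: [0.6, -0.9, -0.9]
gripper_width: 0.999
grasp_force: 0.0
scene {'red': (array([0.4244, 0.3528]), array([0.4239, 0.3546]), 0.0252, 170), 'blue': (array([0.5235, 0.367 ]), array([0.5234, 0.3666]), 0.0226, 192), 'green': (array([0.4827, 0.2758]), array([0.4828, 0.2754]), 0.019, 132)}
{'yellow': (array([0.6247, 0.0104]), array([0.6251, 0.011 ]), 0.0284, 300)}
top {'red': (array([0.4197, 0.3541]), array([0.4195, 0.3538]), 0.0213, 267), 'green': (array([0.471 , 0.2719]), array([0.4696, 0.2722]), 0.0168, 84)}
{'yellow': (array([0.6215, 0.011 ]), array([0.6214, 0.011 ]), 0.027, 366)}
scene
red 957 [0.6113 0.0988 0.0484] [0.612 0.099 0.006]
blue 797 [ 0.6007 -0.0721  0.0472] [ 0.6014 -0.0722  0.006 ]
green 692 [0.5353 0.0189 0.0467] [0.5333 0.0205 0.006 ]
pan 1053 [ 0.549  -0.3127  0.0599]
top
red 1134 [0.6137 0.0988 0.0479] [0.6134 0.0988 0.006 ]
blue 1100 [ 0.6031 -0.0706  0.0471] [ 0.6029 -0.0706  0.006 ]
green 1076 [0.5386 0.0183 0.0459] [0.5384 0.0183 0.006 ]
pan 1793 [ 0.5463 -0.3124  0.0587]
373.5 181.5 23.9 [[ 0.54657841 -0.31483434  0.066     ]]
```

View pics/top_3.png

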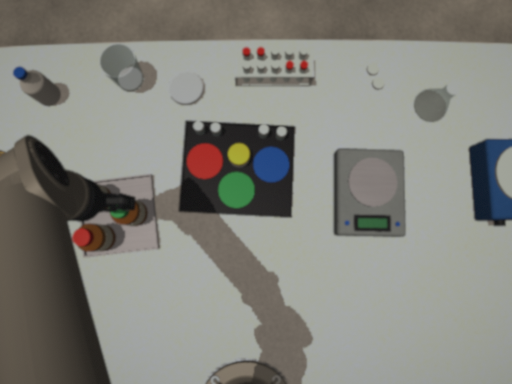

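Top view: the tray is clear of bottles, with pads at red (205,161), green (236,190) and blue (271,164). The jar is at (238,154) and the pan at (373,182). Bottles stand in the side tray, with red at (82,237) and green at (120,211).

```bash
python3 -m jog '[[-0.5,-1,0,0],[-2,-4,0,0],[-4,-7,0,0],[-6,-11,0,0],[-8,-15,0,0],[-10,-19,0,0],[-12,-22,0,0],[-13.5,-25,0,0],[-14.2,-26.5,0,0],[-14.2,-26.5,0,0],[-14.2,-26.5,0,0],[-14.2,-26.5,0,0]]';python3 -m jog '[[0,0,3,0],[0,0,6,0],[0,0,9,0],[0,0,12,0],[0,0,14,0],[0,0,16,0],[0,0,17.5,0],[0,0,17.5,0],[0,0,17.5,0],[0,0,17.5,0]]'
```

```text
t: 26.15
eef_pos: [0.6222, 0.0111, 0.2142]
tool_rot: [-0.001, -0.0, 1.0, 0.0]
contact_force: [0.4, 0.3, -0.9]
gripper_width: 0.997
grasp_force: 0.0
t: 26.98
eef_pos: [0.6234, 0.0116, 0.0412]
tool_rot: [0.001, -0.001, 1.0, 0.0]
contact_force: [0.1, 0.8, -0.4]
gripper_width: 1.001
grasp_force: 0.0
```

```bash
python3 -m jog '[[0,-0.1,1,0],[0,-0.1,1.8,0],[0,-0.1,2.2,0],[0,-0.1,2.2,0],[0,-0.1,2.2,0]]'; python3 -m jog '[[0,0,0,0],[0,0,0,0],[0,0,0,0],[0,0,0,0],[0,0,0,0],[0,0,0,0],[0,0,0,0]]' 1 25;python3 -m jog '[[0,0,-0.5,0],[0,0,-1.5,0],[0,0,-3,0],[0,0,-5,0],[0,0,-8,0],[0,0,-11,0],[0,0,-14,0],[0,0,-15,0],[0,0,-15,0],[0,0,-15,0]]'
```

```text
t: 27.4
eef_pos: [0.6227, 0.0095, 0.0179]
tool_rot: [-0.0, -0.0, 1.0, -0.0]
contact_force: [-0.8, 0.8, 0.2]
gripper_width: 0.998
grasp_force: 0.0
t: 27.98
eef_pos: [0.6233, 0.0097, 0.0188]
tool_rot: [0.0, -0.0, 1.0, 0.0]
contact_force: [-1.8, 0.1, 4.7]
gripper_width: 0.618
grasp_force: 26.2
t: 28.82
eef_pos: [0.6227, 0.0096, 0.1682]
tool_rot: [0.0, -0.0, 1.0, 0.0]
contact_force: [0.0, 0.2, -1.7]
gripper_width: 0.62
grasp_force: 26.6
```

```bash
python3 -m jog '[[0.3,-1,0,0],[0.7,-3,0,0],[1.4,-6,0,0],[2.1,-9,0,0],[2.8,-12,0,0],[3.5,-15,0,0],[4.2,-18,0,0],[5,-21,0,0],[5.6,-24,0,0],[6.3,-27,0,0],[7,-30,0,0],[7.4,-31.6,0,0],[7.5,-32.2,0,0],[7.5,-32.2,0,0],[7.5,-32.2,0,0],[7.5,-32.2,0,0]]';python3 -m jog '[[0,0,2,0],[0,0,4,0],[0,0,6,0],[0,0,7,0],[0,0,7.6,0],[0,0,8,0],[0,0,8,0],[0,0,8,0],[0,0,8,0]]'
```

```text
t: 30.15
eef_pos: [0.5485, -0.3101, 0.1674]
tool_rot: [-0.0, -0.001, 1.0, 0.001]
contact_force: [0.7, 1.0, -1.8]
gripper_width: 0.625
grasp_force: 26.6
t: 30.9
eef_pos: [0.5487, -0.3127, 0.0893]
tool_rot: [0.001, -0.0, 1.0, -0.0]
contact_force: [0.1, 0.6, -1.0]
gripper_width: 0.622
grasp_force: 26.6
```

```bash
python3 -m jog '[[0,0,0.1,0],[0,0,0.2,0],[0,0,0.2,0],[0,0,0.2,0]]';for i in 1 2 3 ; do python3 -m jog '[[0,0,0.05,0],[0,0,0.1,0],[0,0,0.1,0]]' | grep -E "eef|contact"; done
```

```text
t: 31.23
eef_pos: [0.548, -0.3125, 0.0864]
tool_rot: [0.0, -0.0, 1.0, -0.0]
contact_force: [-1.2, 0.2, -1.1]
gripper_width: 0.623
grasp_force: 26.6
eef_pos: [0.548, -0.3124, 0.0852]
contact_force: [-0.1, 0.1, -1.9]
eef_pos: [0.548, -0.3124, 0.0841]
contact_force: [0.3, 0.6, -1.1]
eef_pos: [0.548, -0.3124, 0.0831]
contact_force: [0.8, -0.1, -0.8]
```

```bash
for i in 1 2 3 ; do python3 -m jog '[[0,0,0.05,0],[0,0,0.1,0],[0,0,0.1,0]]' | grep -E "eef|contact"; done
```

```text
eef_pos: [0.548, -0.3124, 0.0822]
contact_force: [-0.3, 1.3, -1.4]
eef_pos: [0.548, -0.3124, 0.0812]
contact_force: [1.3, -1.1, -1.1]
eef_pos: [0.5481, -0.3125, 0.0808]
contact_force: [-1.9, 1.6, 4.3]
```

```bash
python3 -m jog '[[0,0,0,0],[0,0,0,0],[0,0,0,0],[0,0,0,0]]' -0.5 40;  python3 -m jog '[[0,0,0,0],[0,0,0,0],[0,0,0,0],[0,0,-1,0],[0,0,-3,0],[0,0,-6,0],[0,0,-9,0],[0,0,-12,0],[0,0,-14,0],[0,0,-14,0]]' -1 40; python3 -m jog '[[0,2,0,0],[0,5,0,0],[0,8,0,0],[0,11,0,0],[0,14,0,0],[0,17,0,0],[0,20,0,0],[0,23,0,0],[0,26,0,0],[0,29,0,0],[0,32,0,0],[0,35,0,0],[0,38,0,0],[0,40,0,0],[0,41,0,0],[0,41,0,0]]'
python3 - <<'E'
from station import bot
from h import *
for n in("scene","top"):
    c=bot.read_camera(n);cv2.imwrite(f"pics/{n}_4.png",c["pixels"][:,:,::-1])
    P=cloud(c);m=mask(c,"yellow")&(P[...,2]>.106)&(P[...,2]<.12)&(P[...,1]<-.2)
    q=cast(c,np.argwhere(m)[:,::-1],.112)[:,:2];print(n,len(q),cv2.minEnclosingCircle(q.astype(np.float32)),q.mean(0))
E
```

```text
t: 33.07
eef_pos: [0.5481, -0.3124, 0.0802]
tool_rot: [-0.0, -0.0, 1.0, 0.0]
contact_force: [0.4, -0.9, -0.6]
gripper_width: 0.753
grasp_force: 0.0
t: 33.9
eef_pos: [0.5503, -0.3142, 0.2264]
tool_rot: [0.004, 0.0, 1.0, -0.002]
contact_force: [1.2, -0.9, 0.6]
gripper_width: 0.999
grasp_force: 0.0
t: 35.23
eef_pos: [0.5475, 0.1002, 0.2201]
tool_rot: [-0.0, -0.002, 1.0, 0.0]
contact_force: [0.3, 0.1, -0.1]
gripper_width: 1.004
grasp_force: 0.0
scene 238 ((0.5508987307548523, -0.3099161982536316), 0.030697643756866455) [ 0.55055579 -0.31082861]
top 397 ((0.5461190938949585, -0.31075626611709595), 0.026691459119319916) [ 0.54629239 -0.31062467]
```

View pics/scene_4.png

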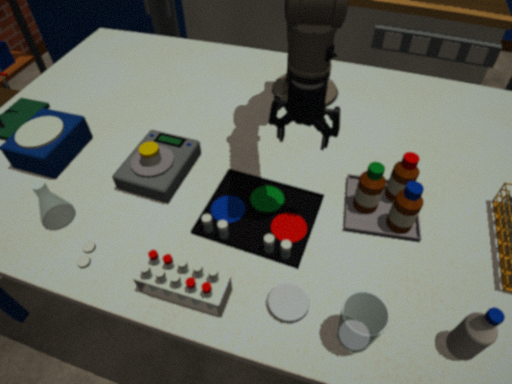

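The jar stands on the pan at (149,149). All three bottles are upright in the side tray: green (370,188), red (404,175), blue (404,208).

```bash
python3 look.py 5
```

```text
scene {'red': (array([0.4242, 0.3545]), array([0.4243, 0.3545]), 0.0246, 173), 'blue': (array([0.5229, 0.3678]), array([0.5228, 0.3667]), 0.022, 186), 'green': (array([0.4842, 0.2763]), array([0.4842, 0.2751]), 0.0206, 149)}
{}
top {'red': (array([0.4196, 0.3527]), array([0.4195, 0.3532]), 0.0205, 264), 'blue': (array([0.5173, 0.3643]), array([0.5185, 0.3647]), 0.0207, 231), 'green': (array([0.4809, 0.2733]), array([0.4806, 0.2749]), 0.0203, 230)}
{}
```

```bash
python3 -m jog '[[0.3,2,0,0],[0.5,5,0,0],[0.9,9,0,0],[1.2,12,0,0],[1.5,15,0,0],[1.8,18,0,0],[2.1,21,0,0],[2.4,24,0,0],[2.6,26,0,0],[2.6,26.6,0,0],[2.6,26.6,0,0],[2.6,26.6,0,0],[2.6,26.6,0,0]]'
```

```text
t: 36.52
eef_pos: [0.5231, 0.3605, 0.2203]
tool_rot: [0.0, 0.002, 1.0, -0.001]
contact_force: [0.9, -0.1, 0.3]
gripper_width: 1.001
grasp_force: 0.0
```

```bash
python3 -m jog '[[0,0,0,0],[0,0,2,0],[0,0,5,0],[0,0,8,0],[0,0,9.5,0],[0,0,10.1,0],[0,0,10.3,0],[0,0,10.3,0],[0,0,10.3,0]]' -1 40; python3 -m jog '[[0,0,0,0],[0,0,0,0],[0,0,0,0],[0,0,0,0],[0,0,0,0],[0,0,0,0],[0,0,0,0],[0,0,0,0]]' 1 40;  python3 -m jog '[[0,0,-0.5,0],[0,0,-1.5,0],[0,0,-3,0],[0,0,-5,0],[0,0,-7,0],[0,0,-9,0],[0,0,-10,0],[0,0,-10,0],[0,0,-10,0]]'
```

```text
t: 37.27
eef_pos: [0.523, 0.3638, 0.1188]
tool_rot: [0.001, 0.0, 1.0, 0.001]
contact_force: [1.0, -0.2, 0.9]
gripper_width: 1.001
grasp_force: 0.0
t: 37.93
eef_pos: [0.5223, 0.3643, 0.118]
tool_rot: [0.001, -0.0, 1.0, 0.001]
contact_force: [-1.2, 2.3, 5.4]
gripper_width: 0.454
grasp_force: 40.2
t: 38.68
eef_pos: [0.5218, 0.3632, 0.2171]
tool_rot: [-0.0, -0.0, 1.0, -0.0]
contact_force: [-0.1, 1.1, -2.2]
gripper_width: 0.459
grasp_force: 40.5
```

```bash
python3 -m jog '[[-1,0,0,0],[-3,-0.5,0,0],[-5,-2,0,0],[-6.5,-4,0,0],[-7.5,-7,0,0],[-8,-10,0,0],[-8.1,-13,0,0],[-8.1,-16,0,0],[-8.1,-19,0,0],[-8.1,-22,0,0],[-8.1,-25,0,0],[-8.1,-28,0,0],[-8.1,-31,0,0],[-8.1,-34,0,0],[-8.1,-37,0,0],[-8.1,-40,0,0],[-8.1,-42,0,0],[-8.1,-43.2,0,0],[-8.1,-43.5,0,0],[-8.1,-43.5,0,0]]';python3 -m jog '[[0,0,0,0],[0,0,0,0],[0,0,3,0],[0,0,6,0],[0,0,8,0],[0,0,9,0],[0,0,9.3,0],[0,0,9.3,0],[0,0,9.3,0],[0,0,9.3,0]]'
```

```text
t: 40.35
eef_pos: [0.6028, -0.0718, 0.2164]
tool_rot: [-0.001, 0.0, 1.0, 0.0]
contact_force: [0.0, 0.2, -2.4]
gripper_width: 0.458
grasp_force: 40.6
t: 41.18
eef_pos: [0.6042, -0.0714, 0.1259]
tool_rot: [0.001, -0.0, 1.0, 0.0]
contact_force: [0.6, 0.4, -2.6]
gripper_width: 0.449
grasp_force: 40.6
```

```bash
python3 -m jog '[[0,0,0.1,0],[0,0,0.2,0],[0,0,0.3,0],[0,0,0.3,0]]';for i in 1 2 3 4; do python3 -m jog '[[0,0,0.05,0],[0,0,0.1,0],[0,0,0.1,0]]' | grep -E "eef|contact"; done
```

```text
t: 41.52
eef_pos: [0.6029, -0.0714, 0.1213]
tool_rot: [0.0, -0.0, 1.0, 0.0]
contact_force: [0.9, -0.6, -2.6]
gripper_width: 0.459
grasp_force: 40.6
eef_pos: [0.6036, -0.0713, 0.121]
contact_force: [-1.2, 0.2, 5.0]
eef_pos: [0.6042, -0.0713, 0.1209]
contact_force: [-2.1, 1.0, 10.7]
eef_pos: [0.6047, -0.0712, 0.1209]
contact_force: [-3.1, 1.2, 16.6]
eef_pos: [0.6051, -0.0706, 0.1206]
contact_force: [-4.7, 2.6, 20.9]
```

```bash
python3 -m jog '[[0,0,-0.15,0],[0,0,-0.3,0],[0,0,-0.3,0]]'; python3 -m jog '[[0,0,0,0],[0,0,0,0],[0,0,0,0],[0,0,0,0]]' -0.2 40;  python3 -m jog '[[0,0,0,0],[0,0,0,0],[0,0,0,0],[0,0,-1,0],[0,0,-3,0],[0,0,-6,0],[0,0,-9,0],[0,0,-10,0],[0,0,-10,0],[0,0,-10,0]]' -1 40
```

```text
t: 42.77
eef_pos: [0.6032, -0.0713, 0.1206]
tool_rot: [0.0, -0.0, 1.0, 0.0]
contact_force: [-0.7, 0.4, 5.4]
gripper_width: 0.456
grasp_force: 40.9
t: 43.1
eef_pos: [0.6028, -0.0716, 0.1199]
tool_rot: [-0.0, 0.0, 1.0, -0.0]
contact_force: [-0.3, 0.3, 0.5]
gripper_width: 0.604
grasp_force: 0.0
t: 43.93
eef_pos: [0.6031, -0.0714, 0.2208]
tool_rot: [0.001, -0.0, 1.0, 0.0]
contact_force: [-0.3, 0.1, -1.0]
gripper_width: 1.003
grasp_force: 0.0
```

```bash
python3 -m jog '[[0.3,1,0,0],[1,4,0,0],[2.4,7,0,0],[3.5,10,0,0],[4.9,14,0,0],[6,17,0,0],[7,20,0,0],[8.4,24,0,0],[9.5,27,0,0],[10.5,30,0,0],[11.5,33,0,0],[12.1,34.7,0,0],[12.1,34.7,0,0],[12.1,34.7,0,0],[12.1,34.7,0,0],[12.1,34.7,0,0],[12.1,34.7,0,0]]'
```

```text
t: 45.35
eef_pos: [0.4823, 0.2741, 0.22]
tool_rot: [-0.0, 0.001, 1.0, -0.0]
contact_force: [1.0, -0.5, -0.3]
gripper_width: 0.996
grasp_force: 0.0
```

```bash
python3 -m jog '[[0,0,0,0],[0,0,2,0],[0,0,5,0],[0,0,8,0],[0,0,9.5,0],[0,0,10.1,0],[0,0,10.3,0],[0,0,10.3,0],[0,0,10.3,0]]' -1 40; python3 -m jog '[[0,0,0,0],[0,0,0,0],[0,0,0,0],[0,0,0,0],[0,0,0,0],[0,0,0,0],[0,0,0,0],[0,0,0,0]]' 1 40;  python3 -m jog '[[0,0,-0.5,0],[0,0,-1.5,0],[0,0,-3,0],[0,0,-5,0],[0,0,-7,0],[0,0,-9,0],[0,0,-10,0],[0,0,-10,0],[0,0,-10,0]]'
```

```text
t: 46.1
eef_pos: [0.4829, 0.2759, 0.1185]
tool_rot: [0.001, 0.0, 1.0, 0.001]
contact_force: [0.4, 0.0, -0.3]
gripper_width: 1.0
grasp_force: 0.0
t: 46.77
eef_pos: [0.4823, 0.2759, 0.118]
tool_rot: [0.0, -0.0, 1.0, 0.0]
contact_force: [-0.7, 0.0, 6.0]
gripper_width: 0.459
grasp_force: 40.3
t: 47.52
eef_pos: [0.4818, 0.2754, 0.2173]
tool_rot: [0.0, -0.0, 1.0, 0.0]
contact_force: [0.0, 0.2, -4.4]
gripper_width: 0.458
grasp_force: 41.0
```

```bash
python3 -m jog '[[-0.2,-1,0,0],[-0.6,-3,0,0],[-1.3,-6,0,0],[-1.9,-9,0,0],[-2.6,-12,0,0],[-3.2,-15,0,0],[-3.9,-18,0,0],[-4.5,-21,0,0],[-5.1,-24,0,0],[-5.4,-25.3,0,0],[-5.5,-25.7,0,0],[-5.5,-25.7,0,0],[-5.5,-25.7,0,0],[-5.5,-25.7,0,0],[-5.5,-25.7,0,0]]';python3 -m jog '[[0,0,0,0],[0,0,3,0],[0,0,6,0],[0,0,8,0],[0,0,9,0],[0,0,9.3,0],[0,0,9.4,0],[0,0,9.4,0],[0,0,9.4,0],[0,0,9.4,0]]';python3 -m jog '[[0,0,0.05,0],[0,0,0.1,0],[0,0,0.1,0]]'
```

```text
t: 48.77
eef_pos: [0.5366, 0.0202, 0.217]
tool_rot: [-0.0, -0.001, 1.0, 0.0]
contact_force: [0.4, 0.6, -3.2]
gripper_width: 0.457
grasp_force: 41.0
t: 49.6
eef_pos: [0.5379, 0.0187, 0.1245]
tool_rot: [0.001, -0.0, 1.0, 0.0]
contact_force: [-0.2, -0.7, -3.3]
gripper_width: 0.455
grasp_force: 41.0
t: 49.85
eef_pos: [0.5371, 0.0186, 0.1225]
tool_rot: [0.0, -0.0, 1.0, 0.0]
contact_force: [-0.7, -0.2, -3.5]
gripper_width: 0.457
grasp_force: 41.0
```

```bash
for i in 1 2; do python3 -m jog '[[0,0,0.05,0],[0,0,0.1,0],[0,0,0.1,0]]' | grep -E "eef|contact"; done
```

```text
eef_pos: [0.5369, 0.0185, 0.1212]
contact_force: [-0.3, -0.4, -2.8]
eef_pos: [0.5374, 0.0186, 0.1211]
contact_force: [-1.9, 0.2, 5.1]
```

```bash
python3 -m jog '[[0,0,0,0],[0,0,0,0],[0,0,0,0],[0,0,0,0]]' -0.2 40;  python3 -m jog '[[0,0,0,0],[0,0,0,0],[0,0,0,0],[0,0,-1,0],[0,0,-3,0],[0,0,-6,0],[0,0,-9,0],[0,0,-10,0],[0,0,-10,0],[0,0,-10,0]]' -1 40;python3 -m jog '[[0.3,1,0,0],[1,4,0,0],[2.4,7,0,0],[3.5,10,0,0],[4.9,14,0,0],[6,17,0,0],[7,20,0,0],[8.2,24,0,0],[9.2,27,0,0],[10.2,30,0,0],[11.2,33,0,0],[11.5,33.7,0,0],[11.5,33.7,0,0],[11.5,33.7,0,0],[11.5,33.7,0,0],[11.5,33.7,0,0],[11.5,33.7,0,0]]'
```

```text
t: 50.68
eef_pos: [0.5372, 0.0186, 0.1203]
tool_rot: [0.0, -0.0, 1.0, 0.0]
contact_force: [-0.0, -0.3, -0.1]
gripper_width: 0.599
grasp_force: 0.0
t: 51.52
eef_pos: [0.5371, 0.0186, 0.2207]
tool_rot: [0.001, -0.0, 1.0, 0.0]
contact_force: [-0.8, -0.7, -0.5]
gripper_width: 1.004
grasp_force: 0.0
t: 52.93
eef_pos: [0.4226, 0.3541, 0.2202]
tool_rot: [-0.0, 0.001, 1.0, -0.0]
contact_force: [-0.1, -0.7, 0.7]
gripper_width: 1.002
grasp_force: 0.0
```

```bash
python3 -m jog '[[0,0,0,0],[0,0,2,0],[0,0,5,0],[0,0,8,0],[0,0,9.5,0],[0,0,10.1,0],[0,0,10.3,0],[0,0,10.3,0],[0,0,10.3,0]]' -1 40; python3 -m jog '[[0,0,0,0],[0,0,0,0],[0,0,0,0],[0,0,0,0],[0,0,0,0],[0,0,0,0],[0,0,0,0],[0,0,0,0]]' 1 40;  python3 -m jog '[[0,0,-0.5,0],[0,0,-1.5,0],[0,0,-3,0],[0,0,-5,0],[0,0,-7,0],[0,0,-9,0],[0,0,-10,0],[0,0,-10,0],[0,0,-10,0]]'
```

```text
t: 53.68
eef_pos: [0.4227, 0.3561, 0.1186]
tool_rot: [0.001, 0.0, 1.0, 0.001]
contact_force: [0.4, -0.1, -0.1]
gripper_width: 0.998
grasp_force: 0.0
t: 54.35
eef_pos: [0.4222, 0.356, 0.118]
tool_rot: [0.0, -0.0, 1.0, 0.0]
contact_force: [-0.8, 0.5, 6.4]
gripper_width: 0.453
grasp_force: 40.4
t: 55.1
eef_pos: [0.4218, 0.3554, 0.2172]
tool_rot: [0.0, -0.0, 1.0, 0.0]
contact_force: [-0.7, -0.5, -3.7]
gripper_width: 0.455
grasp_force: 41.1
```

```bash
python3 -m jog '[[-0.7,-1,0,0],[-2,-2.7,0,0],[-3.8,-5.1,0,0],[-5.7,-7.7,0,0],[-7.6,-10.3,0,0],[-9.5,-12.9,0,0],[-11.4,-15.4,0,0],[-13.4,-18,0,0],[-15.3,-20.6,0,0],[-17,-23,0,0],[-18.5,-24.9,0,0],[-19.1,-25.7,0,0],[-19.1,-25.7,0,0],[-19.1,-25.7,0,0],[-19.1,-25.7,0,0],[-19.1,-25.7,0,0]]';python3 -m jog '[[0,0,0,0],[0,0,3,0],[0,0,6,0],[0,0,8,0],[0,0,9,0],[0,0,9.3,0],[0,0,9.4,0],[0,0,9.4,0],[0,0,9.4,0],[0,0,9.4,0]]';python3 -m jog '[[0,0,0.05,0],[0,0,0.1,0],[0,0,0.1,0]]'
```

```text
t: 56.43
eef_pos: [0.6119, 0.1004, 0.2168]
tool_rot: [-0.001, -0.001, 1.0, 0.0]
contact_force: [-0.7, 0.8, -3.2]
gripper_width: 0.457
grasp_force: 41.0
t: 57.27
eef_pos: [0.6139, 0.0988, 0.1248]
tool_rot: [0.001, -0.0, 1.0, 0.0]
contact_force: [-0.0, -0.4, -2.9]
gripper_width: 0.459
grasp_force: 41.0
t: 57.52
eef_pos: [0.613, 0.0986, 0.1225]
tool_rot: [0.0, -0.0, 1.0, 0.0]
contact_force: [-0.1, -0.8, -3.2]
gripper_width: 0.454
grasp_force: 41.0
```

```bash
for i in 1 2; do python3 -m jog '[[0,0,0.05,0],[0,0,0.1,0],[0,0,0.1,0]]' | grep -E "eef|contact"; done
```

```text
eef_pos: [0.6128, 0.0986, 0.1211]
contact_force: [-0.3, 0.0, -3.5]
eef_pos: [0.6133, 0.0986, 0.1211]
contact_force: [-2.5, -0.7, 4.0]
```

Contact; release, retreat clear of everything, and check.

```bash
python3 -m jog '[[0,0,0,0],[0,0,0,0],[0,0,0,0],[0,0,0,0]]' -0.2 40;  python3 -m jog '[[0,0,0,0],[0,0,0,0],[0,0,0,0],[0,0,-1,0],[0,0,-3,0],[0,0,-6,0],[0,0,-9,0],[0,0,-10,0],[0,0,-10,0],[0,0,-10,0]]' -1 40;python3 -m jog '[[0.5,1,0,0],[2,4,0,0],[4,8,0,0],[6,12,0,0],[8,16,0,0],[10,20,0,0],[12,23,0,0],[14,26,0,0],[15,28,0,0],[15,30,0,0],[15,30,0,0],[15,30,0,0],[15,30,0,0],[15,30,0,0]]'; python3 look.py 6
python3 - <<'E'
from h import *
for n in("scene","top"):
    c=dict(np.load(n+"_6.npz"));P=cloud(c);m=mask(c,"yellow")&(P[...,2]>.106)&(P[...,2]<.12)&(P[...,1]<-.2)
    print(n,cast(c,np.argwhere(m)[:,::-1],.112).mean(0))
a=cv2.imread("pics/top_6.png")[90:270,160:420];b=cv2.imread("pics/scene_6.png")[110:290,90:350]
cv2.imwrite("pics/final.png",cv2.resize(np.vstack([a,b]),None,fx=1.6,fy=1.6))
E
```

```text
t: 58.35
eef_pos: [0.6131, 0.0986, 0.1203]
tool_rot: [0.0, -0.0, 1.0, 0.0]
contact_force: [-0.1, -1.2, -0.7]
gripper_width: 0.6
grasp_force: 0.0
t: 59.18
eef_pos: [0.613, 0.0986, 0.2208]
tool_rot: [0.001, -0.0, 1.0, 0.0]
contact_force: [0.4, -0.8, -0.1]
gripper_width: 0.999
grasp_force: 0.0
t: 60.35
eef_pos: [0.4631, 0.3969, 0.2195]
tool_rot: [-0.0, 0.001, 1.0, -0.001]
contact_force: [-0.3, 0.9, -0.7]
gripper_width: 1.0
grasp_force: 0.0
scene {'red': (array([0.6153, 0.0988]), array([0.6142, 0.0983]), 0.025, 235), 'blue': (array([ 0.6004, -0.0665]), array([ 0.6012, -0.0681]), 0.0222, 170), 'green': (array([0.5366, 0.019 ]), array([0.5369, 0.0182]), 0.0207, 147)}
{}
top {'red': (array([0.6097, 0.0984]), array([0.6098, 0.0985]), 0.0205, 258), 'blue': (array([ 0.5993, -0.0683]), array([ 0.5993, -0.0688]), 0.0206, 251), 'green': (array([0.5357, 0.0179]), array([0.5355, 0.0186]), 0.0197, 244)}
{}
scene [ 0.5507789  -0.31099968  0.112     ]
top [ 0.5462328  -0.31061787  0.112     ]
```

View pics/final.png

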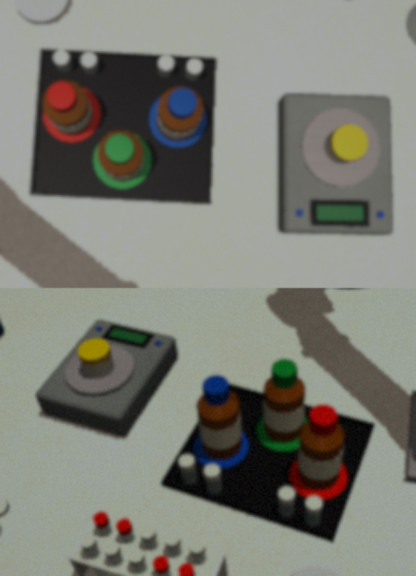

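Top crop: each bottle is upright on its own colour, with red at (60,95), green (120,147) and blue (183,101), and the jar sits on the pan at (349,142). The scene crop confirms this. Measured offsets are at most about 3.5 mm and the arm is clear, so I'm handing in.

```bash
python3 -c "
from station import bot
print(bot.hand_in())"
```

```text
the job is handed in; nothing more can be done
None
```

The job is handed in at about 60 s: the jar stands within about 2 mm of the middle of the balance pan, and all three bottles are back upright on the pads of their own cap colour, red and green within about 1 mm of centre and blue about 3 mm off.

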